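# Find the slice that is not yet dry with a sprung-pin gauge

## Task

Take the sprung-pin gauge out of its stand and push its pin squarely down into the centre of each of the three root slices in the sample tray, until the black ring on the pin is about level with the nose, never so far that the pin runs all the way in. In one slice the core sinks far deeper than in the other two: it is not dry yet. Put the gauge back upright in its stand, lay that soft slice flat in the empty re-dry tray, and leave the other two slices in their compartments and all else where it is.

Things in the scene. Friction and masses are not known exactly. Their poses are not given: they have to be found in the camera images.
- gauge_grip (a point): Point on the axis of the sprung-pin gauge to grip it at, z up its axis. An upright turned tool, 0.18 to 0.26 kg: round black grip, 28 mm in diameter, from 26 mm below this point to 30 mm above, a 24 mm cap to 34 mm above; below the grip a 40 mm collar 6 mm thick (26 to 32 mm down; it rests on the stand); a 22 mm steel nose to 72 mm down; the pin's free tip is 92 mm below this point.
- pin_tip (a point): Tip of the gauge's steel pin, 8 mm in diameter, which sticks 20 mm out of the nose at the bottom; hidden in the stand at the start.
- pin (a joint): How far the gauge's sprung pin is pushed up into the nose, in m: 0 free, 0.012 all the way in. Spring 1200 N/m. The black ring on the pin reaches the nose at about 0.0075 (9 N).
- stand: Grey plastic gauge stand, fixed, 90 x 90 mm, 70 mm high, with a plain 27 mm round hole through it, on its vertical axis. Origin: centre of its underside on the table. At the start the gauge's nose hangs in the hole with the collar resting on the top face, pin free, gauge_grip 102 mm above the table.
- sample_tray: Shallow aluminium tray, fixed, 110 mm along its x, 300 mm along its y, walls and dividers 10 mm high and 4 mm thick, floor 4 mm thick. Origin: centre of its underside. Two dividers make three compartments in a row along its y, centres at y = -0.097, 0, 0.097 m, with one slice in each.
- slice_a_grip (a point): A root slice: short upright round block, 47 mm in diameter, loose, about 70 g, flat on the tray floor: a stiff rind 9.5 mm wide round a core 27 mm in diameter, flush with its top. This point is on its axis, 12 mm above its underside, z up. The three slices differ in thickness, 20 to 34 mm, not told which: the top must be found by touch. Which one is soft must be found out too.
- slice_b_grip (a point): Another root slice, described as slice_a_grip.
- slice_c_grip (a point): Another root slice, described as slice_a_grip.
- core_a (a joint): How far the core of slice a has sunk under the pin, in m: 0 flush, 0.009 deepest. It gives from 3 to 4 N and stays sunk, springing back a little. At the ring mark (9 N) a dry core has sunk about 3.5 mm and keeps about 2.5 mm, at 6 N 1.2 mm; the soft one sinks 5 to 9 mm.
- core_b (a joint): The same for slice b.
- core_c (a joint): The same for slice c.
- redry_tray: Empty square tray of dark steel, fixed, 180 x 180 mm, walls 22 mm high and 4 mm thick, floor 4 mm thick. Origin: centre of its underside on the table.
- weight: Bystander: brass weight with a knob, 44 mm in diameter, 60 mm high; origin under its centre.
- jar: Bystander: closed jar, 68 mm in diameter, 100 mm high; origin under its centre.
- tape: Bystander: roll of tape lying flat, 84 mm in diameter, 24 mm high; origin under its centre.
- brush: Bystander: hand brush lying along its x; origin under its middle.
- cup: Bystander: open steel cup, 72 mm in diameter, 85 mm high; origin under its centre.
- root_whole: Bystander: whole dried root with two stubs, about 95 x 80 mm, 28 mm high; origin under its middle.
There are look-alikes about, which are no part of the job. Leave any blue or green look-alike of the part that bears slice_b_grip alone.

How it is judged:
On the way:
1. each slice, in its compartment, has been pressed with the pin: every core sunk at least 1.2 mm, one of them at least 5 mm (value of joint each of core_a, core_b, core_c above 0.0012 m and value of joint any of core_a, core_b, core_c above 0.005 m and distance of each of slice_a_grip, slice_b_grip, slice_c_grip from where it was at the start of the episode below 0.05 m), for 0.1 s.
At the end, for the whole second after the job is handed in: The soft slice lies flat and still in the re-dry tray; the gauge stands upright in the stand's hole, collar within 4 mm of the top; the dry cores are sunk 1.2 mm or more, the soft one 5 mm or more; the dry slices lie flat within 35 mm of where they began (horizontal distance between gauge_grip and stand below 0.008 m and angle between gauge_grip's own z axis and vertical below 0.1 rad and z of gauge_grip in the frame of stand below 0.106 m and linear speed of gauge below 0.02 m/s and angle between each of slice_a_grip, slice_b_grip, slice_c_grip's own z axis and vertical below 0.15 rad and value of joint each of core_a, core_b, core_c above 0.0012 m and ((value of joint core_a above 0.005 m and x of slice_a_grip in the frame of redry_tray between -0.068 and 0.068 m and y of slice_a_grip in the frame of redry_tray between -0.068 and 0.068 m and z of slice_a_grip in the frame of redry_tray below 0.025 m and linear speed of slice_a below 0.02 m/s and distance of each of slice_b_grip, slice_c_grip from where it was at the start of the episode below 0.035 m) or (value of joint core_b above 0.005 m and x of slice_b_grip in the frame of redry_tray between -0.068 and 0.068 m and y of slice_b_grip in the frame of redry_tray between -0.068 and 0.068 m and z of slice_b_grip in the frame of redry_tray below 0.025 m and linear speed of slice_b below 0.02 m/s and distance of each of slice_a_grip, slice_c_grip from where it was at the start of the episode below 0.035 m) or (value of joint core_c above 0.005 m and x of slice_c_grip in the frame of redry_tray between -0.068 and 0.068 m and y of slice_c_grip in the frame of redry_tray between -0.068 and 0.068 m and z of slice_c_grip in the frame of redry_tray below 0.025 m and linear speed of slice_c below 0.02 m/s and distance of each of slice_a_grip, slice_b_grip from where it was at the start of the episode below 0.035 m))); the robot touches nothing.
It fails at once if the pin is pushed all the way into the gauge, or pressed with more than 14 N (value of joint pin above 0.0113 m or contact force between pin and anything else above 14 N).
It fails at once if the fingers press a core instead of the pin (contact force between the fingers and core_a above 1 N or contact force between the fingers and core_b above 1 N or contact force between the fingers and core_c above 1 N).
It fails at once if a slice that is not soft is carried off ((distance of slice_a_grip from where it was at the start of the episode above 0.06 m and value of joint core_a below 0.0045 m) or (distance of slice_b_grip from where it was at the start of the episode above 0.06 m and value of joint core_b below 0.0045 m) or (distance of slice_c_grip from where it was at the start of the episode above 0.06 m and value of joint core_c below 0.0045 m)).
It fails at once if a bystander is pushed more than 30 mm or knocked over (distance of any of weight, jar, tape, brush, cup, root_whole from where it was at the start of the episode above 0.03 m or angle between any of weight, jar, cup's own z axis and vertical above 0.5 rad).
It also fails if it takes over 72 s, if anything falls off the work surface, if the arm or the gripper's body presses on something with over 40 N, if the wrist force passes 120 N, or if a joint passes its speed limit or range.

## Robot

A 6-joint arm with a two-finger parallel gripper is mounted at the origin on the work surface. World frame = base frame: x ahead of the robot, y to its left, z up, the work surface at z = 0. Lengths are in m, angles in rad, forces in N, time in s.
With the tool pointing down it reaches from about 0.35 to 0.875 m from the base axis. Payload 4.2 kg.
Tool frame: the origin (TCP) lies on the centre line of the jaws, within the pads' length; the fingertips stand 22 mm ahead of it and the grasp point (between the pads) lies 3 mm ahead of it; x points along the fingers, z is the direction in which the jaws open and shut, and the axes are right-handed (so a half turn about x gives the same grasp; the last joint's range is limited). The gripper opens to 87 mm and grips with 3 to 60 N. Pads are 19 mm wide; open, the fingers measure 117 mm over their backs; the gripper's body (75 mm by 190 mm) begins 51 mm behind the grasp point.
Start: joints at [1.534, 0.385, 0.008, 0, -1.194, -0.259], TCP at [0.182, 0.598, 0.245] pointing down, gripper open.
Joint ranges: [-3.14, 3.14], [-1.21, 2.06], [-1.07, 1.41], [-3.16, 2.05], [-2.99, -0.16], [-3.1, 3.1]. Speed limits (rad/s): [2.79, 2.79, 3.14, 3.14, 3.14, 3.14].

## Interface

Orientations are given as a rotation vector (axis times angle).
In Python, from plant import r gives the robot as it stands.
- The arm moves only by the tool jog_arm, never from a script. Its argument "targets" is a list of rows, each a list of 6 numbers: the shift along the world's x, y, z in m, then the turn, a rotation vector about the world's x, y, z in degrees. A call has 1 to 10 rows; each row is the pose to reach, as a shift and turn from the pose commanded when the call began; what a row does not reach only later rows make up. A row lasts 1/12 s, in which the tool goes at most 41.7 mm and 7.16 degrees, less where a joint would pass 70% of its speed; a pose out of reach is approached as far as the arm can. A call with a gripper value outside its range is refused whole. "jaw" is the finger opening in m, from 0 to 0.087, set as the call begins (left out, the last holds). The fingers move at their own pace and stop on an object; "newtons" is the grip in N (left out, the last holds). Time passes only in rows, so rows that repeat a pose let the fingers close. It gives the time, the measured TCP pose, the force and the opening at its end, in the units of the state.
- r.observe(): the state, without advancing time (a new reading comes with each control period).
- r.camera(name): name is "scene" or "top" or "wrist"; returns the picture (420x560x3 uint8, red, green, blue); there is no depth.
- r.calibration(name): a dict with "fx", "fy", "cx", "cy" (pixels), "rvec" (rotation vector, rad) and "tvec" (3), from world to camera coordinates, as OpenCV has them. Camera axes: x right, y down, z forward; pixel columns grow to the right and rows downward; lengths in m; the calibration is good to about 2 mm. A picture is of the moment at which its call begins: read the wrist's pose just before it. calibration takes no time and is no camera call; for the wrist camera it gives the pose at the moment of the call.
- r.hand_in(): hands the job in, once; it reports no verdict.
Trained networks look in the newest picture that a camera, given by its name, has taken for a name from the list of things; names that differ only in an ending like _2 or _b are one class to them, and where a whole thing is asked for, a point or a joint stands for the part that bears it (a point fixed in the world has none). Each returns a list of dicts, best first, with "confidence" (0 to 1); they miss things now and then, are a little off and sometimes report something else, mostly with a low value. They report only what shows in the picture. A call takes as long as a camera call. They do not tell look-alikes from the thing itself.
- r.search_frame(label, camera): "xy" ([column, row] as shares, 0 to 1, of the picture: columns of its width, rows of its height, amid what is visible of it).
The state is a dict: "t": time; "joints": joint angles; "qvel": joint speeds; "joint_efforts": joint torques, N m; "ee_pos": TCP position; "orientation": TCP orientation; "ft_force": force on the tool from outside, world axes, zero at the start; "moment": the same for the moment, N m; "finger_gap": finger opening in m.
Only numpy, scipy, OpenCV 4.12 (cv2) and the standard library are available. Lean on these libraries where they do the work, as an engineer would, in place of code of your own. Each camera call takes 0.05 s, during which the arm holds its last target.

## Working session

There is one attempt and no reset: what is moved stays moved. The work goes in short steps, Python scripts to look and compute and a tool call to move; the robot and the scene stay as the last step left them, time stands still between calls to the robot, and variables do not carry over. Pictures are saved under pics/ and viewed, and the job is handed in when it is done.

Besides the shell and the picture viewer there is one more tool, called after "Call:" by a JSON object that holds its "name" and its "arguments", one argument or row to a line. jog_arm: Moves the arm, as the interface text tells. Its arguments: {"type":"object","properties":{"targets":{"type":"array"},"jaw":{"type":"number"},"newtons":{"type":"number"}},"required":["targets"]}

```bash
ls; mkdir -p pics
python3 - <<'E'
from plant import r
import cv2
s=r.observe();print(s)
for c in ("scene","top","wrist"):
    im=r.camera(c);cv2.imwrite(f"pics/{c}0.png",im[:,:,::-1]);print(c,r.calibration(c))
E
```

```text
pics
{'t': 0.0, 'joints': array([ 1.53359989e+00,  3.85593716e-01,  6.57338454e-03, -4.89229491e-04,
       -1.19404073e+00, -2.58583628e-01]), 'qvel': array([ 0.00139001,  0.00219285,  0.00144708, -0.00083141,  0.00019246,
        0.00078208]), 'joint_efforts': array([ 8.60521159e-04, -3.90666282e+01,  1.87398505e+01,  4.21958819e+00,
        1.09312608e-02, -1.91506911e-04]), 'ee_pos': array([0.18200876, 0.59729948, 0.24341808]), 'orientation': array([ 1.42188556,  1.05280631, -1.42502032]), 'ft_force': array([ 0.32539233, -0.32463422, -0.52023436]), 'moment': array([-0.02536603,  0.03757887, -0.03977037]), 'finger_gap': 0.08710090351743889}
scene {'fx': 502.72704978875834, 'fy': 502.72704978875834, 'cx': 282.6383343505081, 'cy': 216.0104438661206, 'rvec': array([ 2.18918727,  1.0549413 , -0.42049153]), 'tvec': array([-0.38596793, -0.21074758,  1.4985148 ])}
top {'fx': 473.1043753796734, 'fy': 473.1043753796734, 'cx': 281.143033760919, 'cy': 212.65822749670568, 'rvec': array([ 2.22747879, -2.16567305,  0.07822431]), 'tvec': array([0.0360612 , 0.55466897, 1.15171815])}
wrist {'fx': 292.77862912795706, 'fy': 292.77862912795706, 'cx': 276.54378414538456, 'cy': 209.8904601609792, 'rvec': array([-1.76845435,  2.3911297 ,  0.30365751]), 'tvec': array([ 0.62410342, -0.03141979,  0.38979556])}
```

View pics/scene0.png

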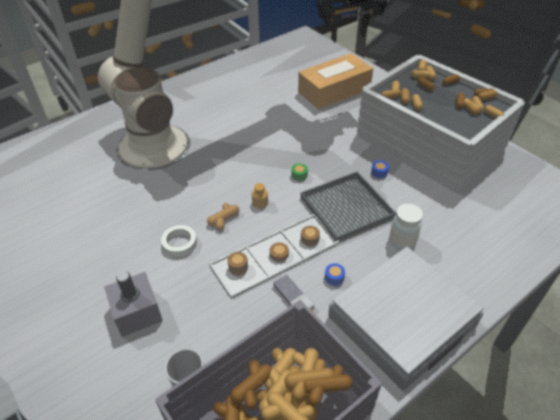

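View pics/top0.png

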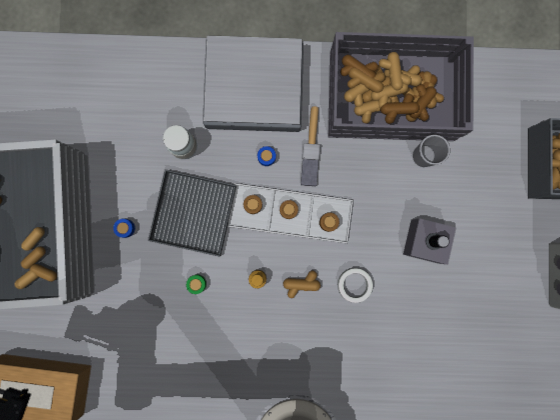

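View pics/wrist0.png

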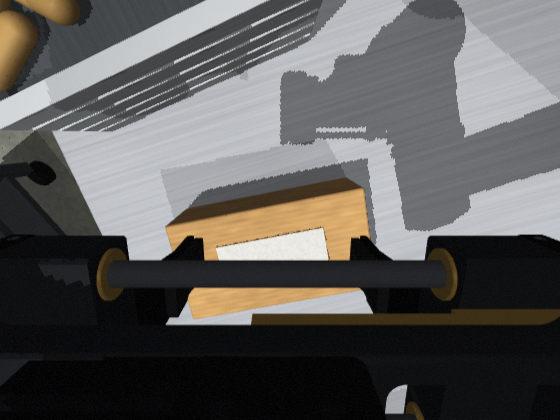

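The scene view shows the stand with the black gauge at about (130,300), the three-slice tray with slices at (237,262), (279,251) and (310,234), and the re-dry tray at (347,207). In the top view the slices are at (253,204), (289,209) and (330,221), the gauge cap is at (443,241) and the re-dry tray at (193,213). The blue and green ones are look-alikes.

```bash
cat > h.py <<'E'
import numpy as np, cv2
from scipy.spatial.transform import Rotation as R
from plant import r
def cam(c):
    k=r.calibration(c);K=np.array([[k['fx'],0,k['cx']],[0,k['fy'],k['cy']],[0,0,1]])
    return K,R.from_rotvec(k['rvec']).as_matrix(),np.array(k['tvec'])
def onz(c,uv,z,C=None):
    K,M,t=C or cam(c); d=M.T@np.linalg.solve(K,[uv[0],uv[1],1.]); o=-M.T@t
    return o+d*(z-o[2])/d[2]
def proj(c,p,C=None):
    K,M,t=C or cam(c); q=K@(M@np.asarray(p,float)+t); return q[:2]/q[2]
def tri(a,b):
    A=[];y=[]
    for c,uv in (a,b):
        K,M,t=cam(c); d=M.T@np.linalg.solve(K,[uv[0],uv[1],1.]);d/=np.linalg.norm(d);o=-M.T@t
        P=np.eye(3)-np.outer(d,d);A.append(P);y.append(P@o)
    return np.linalg.lstsq(np.vstack(A),np.hstack(y),rcond=None)[0]
def st():
    s=r.observe();print('t',round(s['t'],2),'tcp',s['ee_pos'].round(4),'rv',s['orientation'].round(3),'F',s['ft_force'].round(2),'gap',round(s['finger_gap'],4));return s
E
python3 - <<'E'
from h import *
hz={'gauge_grip':.1,'stand':.05,'sample_tray':.005,'slice_a_grip':.025,'redry_tray':.01}
for n,z in hz.items():
    for c in ("top","scene"):
        for d in r.search_frame(n,c)[:6]:
            uv=np.array(d['xy'])*[560,420]
            print(n,c,round(d['confidence'],2),uv.round(0),onz(c,uv,z).round(3))
E
```

```text
gauge_grip top 0.84 [436. 242.] [ 0.491 -0.303  0.1  ]
gauge_grip scene 0.67 [125. 289.] [ 0.501 -0.315  0.1  ]
gauge_grip scene 0.58 [222. 216.] [ 0.453 -0.046  0.1  ]
gauge_grip scene 0.49 [135. 308.] [ 0.553 -0.32   0.1  ]
stand top 0.6 [426. 240.] [ 0.496 -0.298  0.05 ]
stand scene 0.96 [138. 307.] [ 0.52  -0.308  0.05 ]
sample_tray top 0.75 [292. 215.] [0.549 0.024 0.005]
sample_tray scene 0.92 [268. 258.] [0.557 0.006 0.005]
sample_tray scene 0.63 [126. 289.] [ 0.427 -0.3    0.005]
slice_a_grip top 0.8 [292. 207.] [0.568 0.025 0.025]
slice_a_grip top 0.34 [301. 284.] [ 0.381 -0.002  0.025]
slice_a_grip top 0.31 [289. 208.] [0.565 0.033 0.025]
slice_a_grip scene 0.83 [279. 254.] [0.577 0.025 0.025]
slice_a_grip scene 0.35 [182. 364.] [ 0.675 -0.296  0.025]
redry_tray top 0.94 [193. 214.] [0.544 0.27  0.01 ]
redry_tray scene 0.98 [347. 205.] [0.549 0.271 0.01 ]
```

Run:
```python
import cv2
im=cv2.imread('pics/top0.png')
cv2.imwrite('pics/t_a.png',cv2.resize(im[160:270,140:360],None,fx=3.6,fy=3.6,interpolation=cv2.INTER_CUBIC))
cv2.imwrite('pics/t_b.png',cv2.resize(im[190:290,380:480],None,fx=5,fy=5,interpolation=cv2.INTER_CUBIC))
```

```text
(no output)
```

View pics/t_a.png

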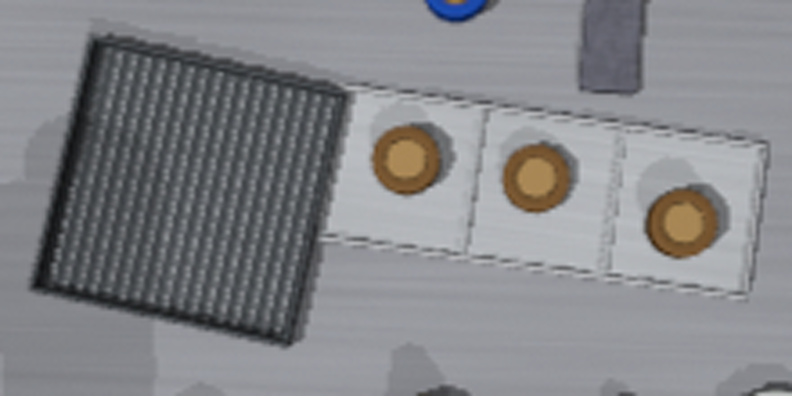

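View pics/t_b.png

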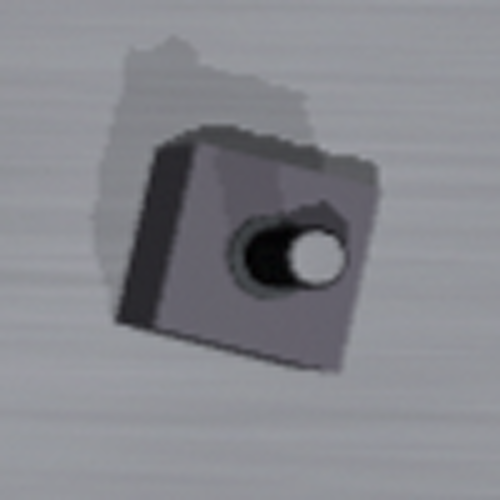

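Run:
```python
from h import *
im=cv2.imread('pics/scene0.png')
cv2.imwrite('pics/s_a.png',cv2.resize(im[210:300,200:345],None,fx=5.4,fy=5.4,interpolation=cv2.INTER_CUBIC))
cv2.imwrite('pics/s_b.png',cv2.resize(im[255:345,95:175],None,fx=6,fy=6,interpolation=cv2.INTER_CUBIC))
print('cap',onz('top',(443.4,241),.136),'collar',onz('top',(433.4,241.2),.073))
for uv in((253.1,204.2),(289.2,209.2),(329.7,221.7)):
    print([onz('top',uv,z).round(4)[:2] for z in(.024,.038)])
# tray corners top view
T=lambda u,v:np.array([u,v])/3.6+[140,160]
for uv in((350,88),(767,145),(748,297),(322,236)): print('tray',onz('top',T(*uv),.010).round(4))
for uv in((95,38),(350,90),(292,345),(34,290)): print('redry',onz('top',T(*uv),.022).round(4))
for uv in((193,143),(380,190),(338,372),(155,327)): print('stand',onz('top',np.array(uv)/5+[380,190],.07).round(4))
```

```text
cap [ 0.49361531 -0.308366    0.136     ] collar [ 0.49308598 -0.30722195  0.073     ]
[array([0.5718, 0.1211]), array([0.5707, 0.1204])]
[array([0.562 , 0.0322]), array([0.5611, 0.0326])]
[array([ 0.5342, -0.0679]), array([ 0.5335, -0.0663])]
tray [0.621  0.1628 0.01  ]
tray [ 0.5898 -0.1266  0.01  ]
tray [ 0.4845 -0.1155  0.01  ]
tray [0.5182 0.1786 0.01  ]
redry [0.6488 0.337  0.022 ]
redry [0.6182 0.1617 0.022 ]
redry [0.4434 0.1952 0.022 ]
redry [0.4758 0.371  0.022 ]
stand [ 0.5454 -0.2727  0.07  ]
stand [ 0.5257 -0.3615  0.07  ]
stand [ 0.4396 -0.3422  0.07  ]
stand [ 0.4583 -0.2557  0.07  ]
```

View pics/s_a.png

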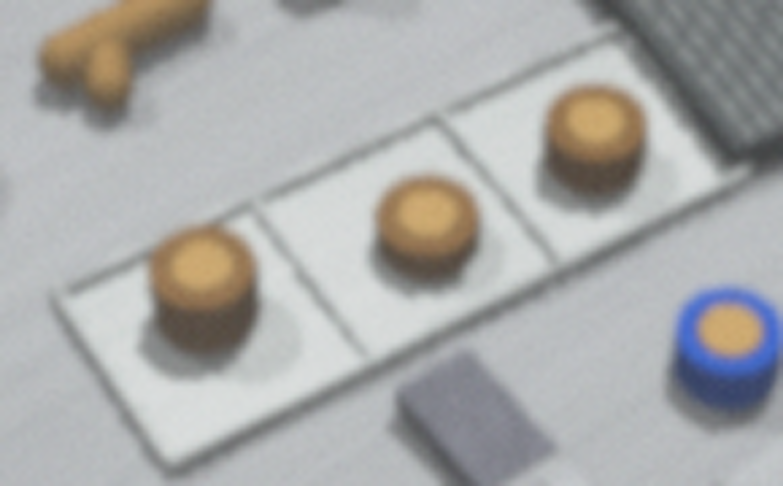

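View pics/s_b.png

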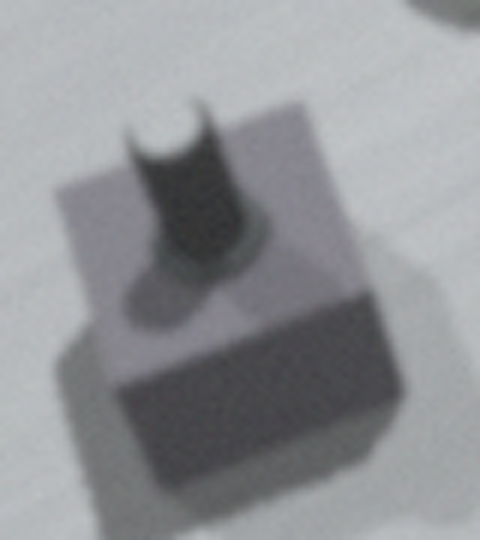

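Run:
```python
from h import *
for a,b in(((253.1,204.2),(310.4,233.1)),((289.2,209.2),(279.3,249.8)),((329.7,221.7),(237.6,259.6)),((443.4,241),(165/6+95,130/6+255))):
    p=tri(('top',a),('scene',b));print(p.round(4),proj('top',p)-a,proj('scene',p)-b)
s=st();M=R.from_rotvec(s['orientation']).as_matrix();print(M.round(3))
K,Rw,t=cam('wrist');print('cam in tool',(M.T@(-Rw.T@t-s['ee_pos'])).round(4),'axis',(M.T@Rw.T).round(3))
```

```text
[0.5726 0.1222 0.0263] [-0.49408358 -0.40502595] [-0.64080591  0.04443414]
[0.5631 0.0333 0.021 ] [-0.47460056 -0.3723851 ] [-0.62388432  0.0247789 ]
[ 0.5344 -0.0659  0.0336] [-0.37865105 -0.27696685] [-0.49472586  0.00286051]
[ 0.4939 -0.3095  0.1313] [-0.22494085 -0.12834212] [-0.28590261 -0.01989654]
t 0.65 tcp [0.1822 0.5978 0.2446] rv [ 1.424  1.055 -1.424] F [-0.92  0.24  0.74] gap 0.0869
[[-0.     0.957 -0.291]
 [ 0.    -0.291 -0.957]
 [-1.    -0.    -0.   ]]
cam in tool [-1.404e-01  6.830e-02  1.000e-04] axis [[-0.    -0.251  0.968]
 [-0.001 -0.968 -0.251]
 [ 1.    -0.001 -0.   ]]
```

Call:
{"name": "jog_arm", "arguments": {
  "targets": [
    [0.3,-0.4,0,0,0,-79],
    [0.3,-0.4,0,0,0,-79],
    [0.3,-0.4,0,0,0,-79],
    [0.3,-0.4,0,0,0,-79],
    [0.3,-0.4,0,0,0,-79],
    [0.3,-0.4,0,0,0,-79],
    [0.3,-0.4,0,0,0,-79],
    [0.3,-0.4,0,0,0,-79],
    [0.3,-0.4,0,0,0,-79],
    [0.3,-0.4,0,0,0,-79]
  ]
}}

```text
t: 1.48
ee_pos: [0.433, 0.2627, 0.245]
orientation: [2.213, 0.022, -2.211]
ft_force: [0.9, 1.3, 0.3]
finger_gap: 0.0871
```

```bash
python3 -c "from h import *;s=st();print(s['joints'].round(3));print(R.from_rotvec(s['orientation']).as_matrix().round(3))"
```

```text
t 1.48 tcp [0.433  0.2627 0.245 ] rv [ 2.213  0.022 -2.211] F [0.91 1.27 0.32] gap 0.0871
[ 0.866  0.182 -0.277  0.    -1.111 -0.847]
[[ 0.001  0.019 -1.   ]
 [ 0.001 -1.    -0.019]
 [-1.    -0.001 -0.001]]
```

Call:
{"name": "jog_arm", "arguments": {
  "targets": [
    [0.06,-0.57,0,0,0,-7],
    [0.06,-0.57,0,0,0,-7],
    [0.06,-0.57,0,0,0,-7],
    [0.06,-0.57,0,0,0,-7],
    [0.06,-0.57,0,0,0,-7],
    [0.06,-0.57,0,0,0,-7],
    [0.06,-0.57,0,0,0,-7],
    [0.06,-0.57,0,0,0,-7],
    [0.06,-0.57,0,0,0,-7],
    [0.06,-0.57,0,0,0,-7]
  ]
}}

```text
t: 2.32
ee_pos: [0.4756, -0.152, 0.245]
orientation: [-2.173, 0.105, 2.17]
ft_force: [1.0, 0.4, 0.5]
finger_gap: 0.0868
```

Run:
```python
from h import *
s=st();print(s['joints'].round(3));print(R.from_rotvec(s['orientation']).as_matrix().round(3))
C=cam('wrist');im=r.camera('wrist');cv2.imwrite('pics/w1.png',im[:,:,::-1])
for z in(.07,.136):print(proj('wrist',(.4935,-.308,z),C))
print(r.search_frame('gauge_grip','wrist')[:2])
```

```text
t 2.32 tcp [ 0.4756 -0.152   0.245 ] rv [-2.173  0.105  2.17 ] F [1.02 0.4  0.52] gap 0.0868
[ 0.017  0.169 -0.293  0.    -1.108 -0.114]
[[ 0.001 -0.097 -0.995]
 [-0.    -0.995  0.097]
 [-1.    -0.    -0.001]]
[242.5777612   43.25022359]
[232.51248796  17.04407329]
[{'xy': [0.4198, 0.0824], 'confidence': 0.92}, {'xy': [0.0689, 0.1726], 'confidence': 0.56}]
```

View pics/w1.png

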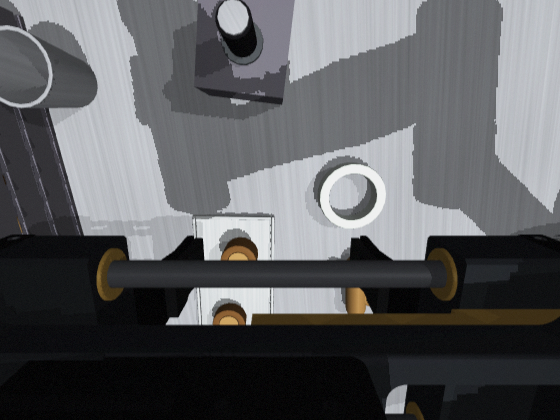

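The wrist view shows the gauge cap at (233,17). The prediction for gauge (0.4935, −0.308) was (232.5,17), so they agree. Next I go above it and down.

Call:
{"name": "jog_arm", "arguments": {
  "targets": [
    [0.018,-0.156,0,0,0,0],
    [0.018,-0.156,0,0,0,0],
    [0.018,-0.156,0,0,0,0],
    [0.018,-0.156,0,0,0,0],
    [0.018,-0.156,0,0,0,0],
    [0.018,-0.156,-0.02,0,0,0],
    [0.018,-0.156,-0.04,0,0,0],
    [0.018,-0.156,-0.06,0,0,0],
    [0.018,-0.156,-0.06,0,0,0],
    [0.018,-0.156,-0.06,0,0,0]
  ]
}}

```text
t: 3.25
ee_pos: [0.4935, -0.3051, 0.1841]
orientation: [-2.17, 0.104, 2.174]
ft_force: [0.1, 0.2, 1.5]
finger_gap: 0.0872
```

Run:
```python
from h import *
s=st()
C=cam('wrist');im=r.camera('wrist');cv2.imwrite('pics/w2.png',im[:,:,::-1])
for z in(.07,.136):print(proj('wrist',(.4935,-.308,z),C))
```

```text
t 3.25 tcp [ 0.4935 -0.3051  0.1841] rv [-2.17   0.104  2.174] F [0.09 0.16 1.45] gap 0.0872
[275.81957588 209.41874156]
[275.68792086 233.77305242]
```

View pics/w2.png

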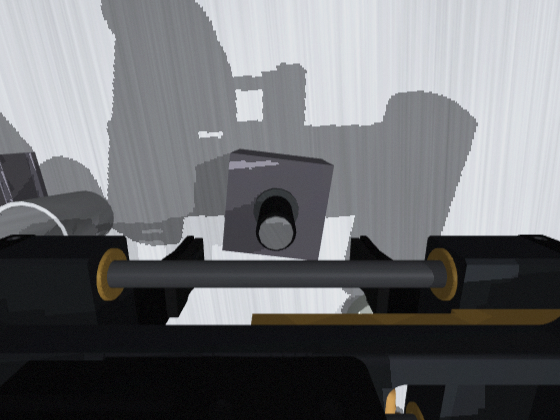

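The cap is at (276,233), as predicted, and centred between the jaws. I need 3 mm more in −y, then down.

Call:
{"name": "jog_arm", "arguments": {
  "targets": [
    [0,-0.002,-0.03,0,0,0],
    [0,-0.002,-0.05,0,0,0],
    [0,-0.002,-0.07,0,0,0],
    [0,-0.002,-0.079,0,0,0],
    [0,-0.002,-0.079,0,0,0],
    [0,-0.002,-0.079,0,0,0]
  ]
}}

```text
t: 3.8
ee_pos: [0.4948, -0.3081, 0.1068]
orientation: [-2.174, 0.106, 2.171]
ft_force: [-0.3, 0.2, 0.8]
finger_gap: 0.0872
```

Call:
{"name": "jog_arm", "arguments": {
  "targets": [
    [0,0,0,0,0,0],
    [0,0,0,0,0,0],
    [0,0,0,0,0,0],
    [0,0,0,0,0,0],
    [0,0,0,0,0,0],
    [0,0,0,0,0,0]
  ],
  "jaw": 0.02,
  "newtons": 35
}}

```text
t: 4.3
ee_pos: [0.4938, -0.3079, 0.1058]
orientation: [-2.172, 0.106, 2.171]
ft_force: [0.1, -0.0, 0.2]
finger_gap: 0.0545
```

Call:
{"name": "jog_arm", "arguments": {
  "targets": [
    [0,0,0,0,0,0],
    [0,0,0,0,0,0],
    [0,0,0,0,0,0],
    [0,0,0,0,0,0],
    [0,0,0,0,0,0],
    [0,0,0,0,0,0],
    [0,0,0,0,0,0],
    [0,0,0,0,0,0]
  ]
}}

```text
t: 4.97
ee_pos: [0.4938, -0.3079, 0.1055]
orientation: [-2.172, 0.106, 2.172]
ft_force: [0.0, 0.8, -0.6]
finger_gap: 0.0273
```

Call:
{"name": "jog_arm", "arguments": {
  "targets": [
    [0,0,0.01,0,0,0],
    [0,0,0.03,0,0,0],
    [0,0,0.06,0,0,0],
    [0,0,0.09,0,0,0],
    [0,0,0.1,0,0,0],
    [0,0,0.1,0,0,0],
    [0,0,0.1,0,0,0]
  ]
}}

```text
t: 5.55
ee_pos: [0.4932, -0.3074, 0.2051]
orientation: [-2.17, 0.105, 2.171]
ft_force: [0.8, 0.5, -2.5]
finger_gap: 0.0277
```

Run:
```python
from h import *
s=st()
for c in('wrist','scene','top'):
    im=r.camera(c);cv2.imwrite(f'pics/{c}3.png',im[:,:,::-1])
im=cv2.imread('pics/scene3.png');p=proj('scene',s['ee_pos']).astype(int);print(p)
cv2.imwrite('pics/s3c.png',cv2.resize(im[max(0,p[1]-50):p[1]+90,max(0,p[0]-70):p[0]+70],None,fx=4,fy=4,interpolation=cv2.INTER_CUBIC))
```

```text
t 5.55 tcp [ 0.4932 -0.3074  0.2051] rv [-2.17   0.105  2.171] F [ 0.79  0.54 -2.53] gap 0.0277
[113 252]
```

View pics/s3c.png

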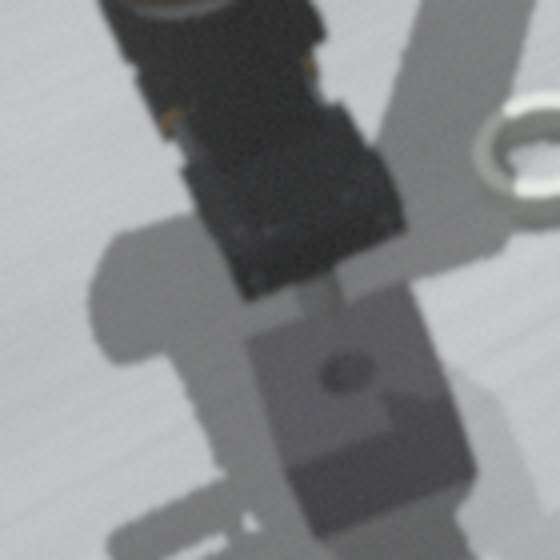

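View pics/wrist3.png

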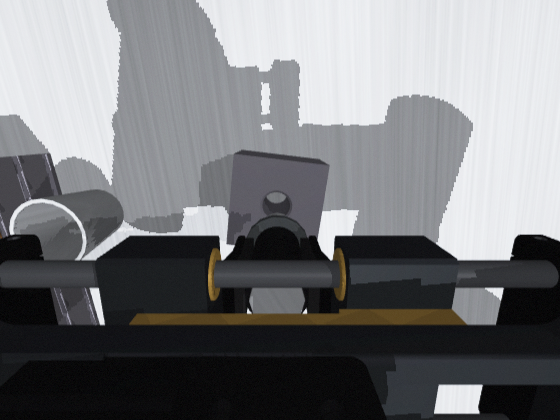

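The gauge is lifted and vertical, and the empty hole shows in the wrist view at (277,202). Next I go over the slice at (0.571, 0.121). From there the wrist camera can also see the other two.

Call:
{"name": "jog_arm", "arguments": {
  "targets": [
    [0.078,0.428,0,0,0,0],
    [0.078,0.428,0,0,0,0],
    [0.078,0.428,0,0,0,0],
    [0.078,0.428,0,0,0,0],
    [0.078,0.428,0,0,0,0],
    [0.078,0.428,0,0,0,0],
    [0.078,0.428,0,0,0,0],
    [0.078,0.428,0,0,0,0],
    [0.078,0.428,0,0,0,0],
    [0.078,0.428,0,0,0,0]
  ],
  "newtons": 50
}}

```text
t: 6.53
ee_pos: [0.5677, 0.1039, 0.2038]
orientation: [-2.169, 0.107, 2.176]
ft_force: [-0.0, -1.0, -2.1]
finger_gap: 0.0272
```

Run:
```python
from h import *
s=st()
C=cam('wrist');im=r.camera('wrist');cv2.imwrite('pics/w4.png',im[:,:,::-1])
for p in((.5713,.1208,.03),(.5619,.0323,.025),(.5335,-.0663,.038)):print(proj('wrist',p,C).round(1))
```

```text
t 6.53 tcp [0.5677 0.1039 0.2038] rv [-2.169  0.107  2.176] F [-0.04 -1.04 -2.09] gap 0.0272
[274.3 213.7]
[274.8 130.9]
[294.7  17.6]
```

View pics/w4.png

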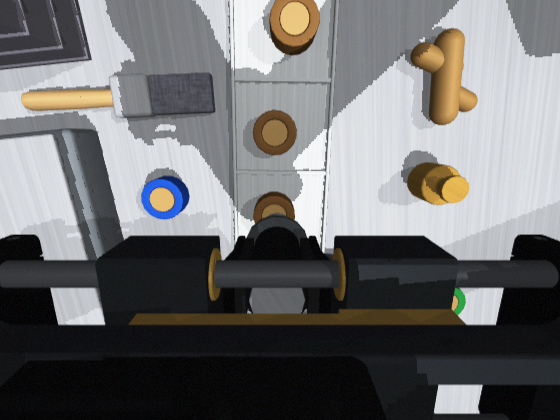

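The slices show at (274,132) and (294,18), against predictions of (275,131) and (295,18). That agrees to within a millimetre. Finishing the approach and coming down to just above.

Call:
{"name": "jog_arm", "arguments": {
  "targets": [
    [0.003,0.0175,0,0,0,0],
    [0.003,0.0175,-0.02,0,0,0],
    [0.003,0.0175,-0.04,0,0,0],
    [0.003,0.0175,-0.06,0,0,0],
    [0.003,0.0175,-0.067,0,0,0],
    [0.003,0.0175,-0.067,0,0,0],
    [0.003,0.0175,-0.067,0,0,0]
  ]
}}

```text
t: 7.17
ee_pos: [0.5716, 0.1193, 0.1381]
orientation: [-2.171, 0.107, 2.173]
ft_force: [0.2, -0.9, -2.7]
finger_gap: 0.0276
```

Call:
{"name": "jog_arm", "arguments": {
  "targets": [
    [0,0.001,-0.002,0,0,0],
    [0,0.001,-0.004,0,0,0],
    [0,0.001,-0.006,0,0,0],
    [0,0.001,-0.008,0,0,0],
    [0,0.001,-0.009,0,0,0],
    [0,0.001,-0.009,0,0,0],
    [0,0.001,-0.009,0,0,0]
  ]
}}

```text
t: 7.75
ee_pos: [0.5715, 0.1205, 0.1296]
orientation: [-2.172, 0.106, 2.171]
ft_force: [1.0, 0.1, -2.3]
finger_gap: 0.0274
```

Call:
{"name": "jog_arm", "arguments": {
  "targets": [
    [0,0,-0.002,0,0,0],
    [0,0,-0.003,0,0,0],
    [0,0,-0.003,0,0,0]
  ]
}}

```text
t: 8.0
ee_pos: [0.5714, 0.1205, 0.1263]
orientation: [-2.171, 0.106, 2.172]
ft_force: [-1.0, 0.7, -0.9]
finger_gap: 0.0274
```

Call:
{"name": "jog_arm", "arguments": {
  "targets": [
    [0,0,-0.001,0,0,0],
    [0,0,-0.002,0,0,0],
    [0,0,-0.002,0,0,0]
  ]
}}

```text
t: 8.25
ee_pos: [0.5716, 0.1206, 0.1247]
orientation: [-2.172, 0.106, 2.172]
ft_force: [-1.0, 0.1, -0.5]
finger_gap: 0.0269
```

Call:
{"name": "jog_arm", "arguments": {
  "targets": [
    [0,0,-0.001,0,0,0],
    [0,0,-0.002,0,0,0],
    [0,0,-0.002,0,0,0]
  ]
}}

```text
t: 8.5
ee_pos: [0.5716, 0.1206, 0.1227]
orientation: [-2.172, 0.105, 2.171]
ft_force: [-1.7, -0.3, 0.9]
finger_gap: 0.0277
```

Call:
{"name": "jog_arm", "arguments": {
  "targets": [
    [0,0,-0.001,0,0,0],
    [0,0,-0.002,0,0,0],
    [0,0,-0.002,0,0,0]
  ]
}}

```text
t: 8.75
ee_pos: [0.5716, 0.1206, 0.1206]
orientation: [-2.172, 0.105, 2.171]
ft_force: [-1.2, 0.3, 1.5]
finger_gap: 0.0273
```

Call:
{"name": "jog_arm", "arguments": {
  "targets": [
    [0,0,-0.001,0,0,0],
    [0,0,-0.002,0,0,0],
    [0,0,-0.002,0,0,0]
  ]
}}

```text
t: 9.0
ee_pos: [0.5716, 0.1206, 0.1185]
orientation: [-2.172, 0.105, 2.171]
ft_force: [-1.4, -0.5, 1.8]
finger_gap: 0.0271
```

Call:
{"name": "jog_arm", "arguments": {
  "targets": [
    [0,0,-0.001,0,0,0],
    [0,0,-0.002,0,0,0],
    [0,0,-0.002,0,0,0]
  ]
}}

```text
t: 9.25
ee_pos: [0.5716, 0.1205, 0.1165]
orientation: [-2.172, 0.106, 2.171]
ft_force: [-1.0, -0.0, 2.2]
finger_gap: 0.0274
```

Call:
{"name": "jog_arm", "arguments": {
  "targets": [
    [0,0,-0.001,0,0,0],
    [0,0,-0.002,0,0,0],
    [0,0,-0.002,0,0,0]
  ]
}}

```text
t: 9.5
ee_pos: [0.5716, 0.1206, 0.1145]
orientation: [-2.172, 0.105, 2.171]
ft_force: [-0.7, 0.0, 4.1]
finger_gap: 0.0271
```

Call:
{"name": "jog_arm", "arguments": {
  "targets": [
    [0,0,-0.001,0,0,0],
    [0,0,-0.001,0,0,0],
    [0,0,-0.001,0,0,0]
  ]
}}

```text
t: 9.75
ee_pos: [0.5716, 0.1206, 0.1136]
orientation: [-2.172, 0.106, 2.171]
ft_force: [-1.5, -0.1, 3.3]
finger_gap: 0.0272
```

Call:
{"name": "jog_arm", "arguments": {
  "targets": [
    [0,0,-0.001,0,0,0],
    [0,0,-0.001,0,0,0],
    [0,0,-0.001,0,0,0]
  ]
}}

```text
t: 10.0
ee_pos: [0.5716, 0.1206, 0.1126]
orientation: [-2.172, 0.105, 2.171]
ft_force: [-0.6, -1.3, 3.7]
finger_gap: 0.0269
```

Call:
{"name": "jog_arm", "arguments": {
  "targets": [
    [0,0,-0.001,0,0,0],
    [0,0,-0.001,0,0,0],
    [0,0,-0.001,0,0,0]
  ]
}}

```text
t: 10.25
ee_pos: [0.5716, 0.1206, 0.1117]
orientation: [-2.172, 0.105, 2.171]
ft_force: [-1.1, -0.2, 5.1]
finger_gap: 0.0273
```

Call:
{"name": "jog_arm", "arguments": {
  "targets": [
    [0,0,-0.0005,0,0,0],
    [0,0,-0.0005,0,0,0],
    [0,0,-0.0005,0,0,0]
  ]
}}

```text
t: 10.5
ee_pos: [0.5716, 0.1206, 0.1113]
orientation: [-2.172, 0.105, 2.171]
ft_force: [-1.3, 0.7, 5.9]
finger_gap: 0.0272
```

Call:
{"name": "jog_arm", "arguments": {
  "targets": [
    [0,0,-0.0007,0,0,0],
    [0,0,-0.0007,0,0,0],
    [0,0,-0.0007,0,0,0]
  ]
}}

```text
t: 10.75
ee_pos: [0.5716, 0.1206, 0.1107]
orientation: [-2.172, 0.105, 2.171]
ft_force: [-2.1, 0.3, 5.7]
finger_gap: 0.0274
```

Run:
```python
from h import *
s=st();im=r.camera('scene');cv2.imwrite('pics/s5.png',im[:,:,::-1])
s=st();p=proj('scene',(.5713,.1208,.06)).astype(int);print(p)
cv2.imwrite('pics/s5c.png',cv2.resize(im[p[1]-45:p[1]+45,p[0]-50:p[0]+50,::-1],None,fx=6,fy=6,interpolation=cv2.INTER_CUBIC))
```

```text
t 10.75 tcp [0.5716 0.1206 0.1107] rv [-2.172  0.105  2.171] F [-2.1   0.28  5.68] gap 0.0274
t 10.8 tcp [0.5716 0.1206 0.1107] rv [-2.172  0.105  2.171] F [-1.07 -1.08  6.14] gap 0.0274
[309 223]
```

View pics/s5c.png

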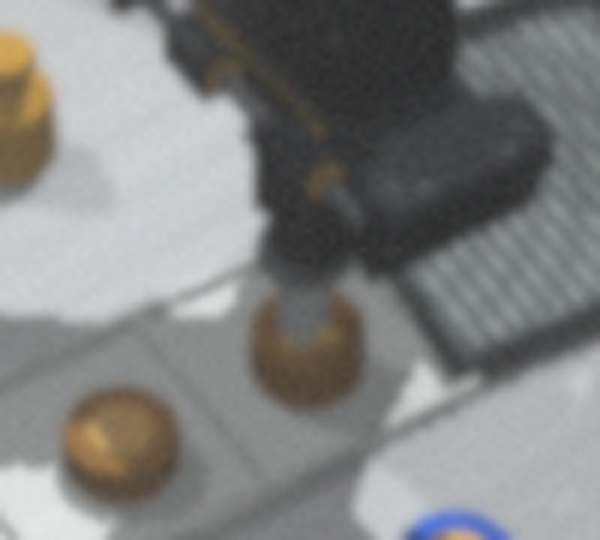

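Reading about 8.3 N against the no-load value. The total descent of about 15.8 mm minus about 7 mm of pin travel leaves the core sunk about 8–9 mm, so this slice is the soft one. Next I lift and go to the middle slice.

Call:
{"name": "jog_arm", "arguments": {
  "targets": [
    [0,0,0.01,0,0,0],
    [0,0,0.03,0,0,0],
    [-0.0095,-0.03,0.03,0,0,0],
    [-0.0095,-0.06,0.03,0,0,0],
    [-0.0095,-0.088,0.03,0,0,0],
    [-0.0095,-0.088,0.03,0,0,0],
    [-0.0095,-0.088,0.025,0,0,0],
    [-0.0095,-0.088,0.021,0,0,0],
    [-0.0095,-0.088,0.021,0,0,0],
    [-0.0095,-0.088,0.021,0,0,0]
  ]
}}

```text
t: 11.63
ee_pos: [0.5616, 0.0332, 0.1305]
orientation: [-2.171, 0.105, 2.174]
ft_force: [-0.2, 0.0, -2.2]
finger_gap: 0.0269
```

Call:
{"name": "jog_arm", "arguments": {
  "targets": [
    [0,0,-0.002,0,0,0],
    [0,0,-0.004,0,0,0],
    [0,0,-0.006,0,0,0],
    [0,0,-0.006,0,0,0],
    [0,0,-0.006,0,0,0]
  ]
}}

```text
t: 12.05
ee_pos: [0.5619, 0.0327, 0.1252]
orientation: [-2.171, 0.106, 2.172]
ft_force: [-0.0, -0.1, -1.9]
finger_gap: 0.0276
```

Call:
{"name": "jog_arm", "arguments": {
  "targets": [
    [0,0,-0.002,0,0,0],
    [0,0,-0.004,0,0,0],
    [0,0,-0.004,0,0,0],
    [0,0,-0.004,0,0,0]
  ]
}}

```text
t: 12.38
ee_pos: [0.5619, 0.0325, 0.1212]
orientation: [-2.171, 0.106, 2.172]
ft_force: [0.1, 0.4, -2.9]
finger_gap: 0.0273
```

Call:
{"name": "jog_arm", "arguments": {
  "targets": [
    [0,0,-0.002,0,0,0],
    [0,0,-0.003,0,0,0],
    [0,0,-0.003,0,0,0]
  ]
}}

```text
t: 12.63
ee_pos: [0.5623, 0.0326, 0.1184]
orientation: [-2.172, 0.105, 2.171]
ft_force: [0.1, 0.2, -0.5]
finger_gap: 0.0271
```

Call:
{"name": "jog_arm", "arguments": {
  "targets": [
    [0,0,-0.002,0,0,0],
    [0,0,-0.002,0,0,0],
    [0,0,-0.002,0,0,0]
  ]
}}

```text
t: 12.88
ee_pos: [0.5623, 0.0326, 0.1168]
orientation: [-2.173, 0.105, 2.171]
ft_force: [-0.3, 0.1, 1.8]
finger_gap: 0.0271
```

Call:
{"name": "jog_arm", "arguments": {
  "targets": [
    [0,0,-0.001,0,0,0],
    [0,0,-0.002,0,0,0],
    [0,0,-0.002,0,0,0]
  ]
}}

```text
t: 13.13
ee_pos: [0.5623, 0.0326, 0.1146]
orientation: [-2.173, 0.105, 2.171]
ft_force: [0.3, -0.5, 2.6]
finger_gap: 0.0274
```

Call:
{"name": "jog_arm", "arguments": {
  "targets": [
    [0,0,-0.001,0,0,0],
    [0,0,-0.002,0,0,0],
    [0,0,-0.002,0,0,0]
  ]
}}

```text
t: 13.38
ee_pos: [0.5623, 0.0326, 0.1126]
orientation: [-2.172, 0.105, 2.171]
ft_force: [-0.5, 0.1, 4.1]
finger_gap: 0.0269
```

Call:
{"name": "jog_arm", "arguments": {
  "targets": [
    [0,0,-0.001,0,0,0],
    [0,0,-0.0015,0,0,0],
    [0,0,-0.0015,0,0,0]
  ]
}}

```text
t: 13.63
ee_pos: [0.5623, 0.0326, 0.1111]
orientation: [-2.172, 0.105, 2.171]
ft_force: [-0.5, 1.1, 4.9]
finger_gap: 0.0271
```

Call:
{"name": "jog_arm", "arguments": {
  "targets": [
    [0,0,-0.001,0,0,0],
    [0,0,-0.001,0,0,0],
    [0,0,-0.001,0,0,0]
  ]
}}

```text
t: 13.88
ee_pos: [0.5623, 0.0326, 0.1102]
orientation: [-2.172, 0.105, 2.171]
ft_force: [-0.7, 0.2, 5.2]
finger_gap: 0.0273
```

Call:
{"name": "jog_arm", "arguments": {
  "targets": [
    [0,0,-0.001,0,0,0],
    [0,0,-0.001,0,0,0],
    [0,0,-0.001,0,0,0]
  ]
}}

```text
t: 14.13
ee_pos: [0.5623, 0.0326, 0.1094]
orientation: [-2.173, 0.105, 2.171]
ft_force: [0.0, -1.2, 6.5]
finger_gap: 0.0273
```

Run:
```python
from h import *
for i in range(2): r.camera('wrist');st()
```

```text
t 14.18 tcp [0.5623 0.0326 0.1094] rv [-2.173  0.105  2.171] F [-0.93  0.92  5.55] gap 0.027
t 14.23 tcp [0.5623 0.0326 0.1094] rv [-2.173  0.105  2.171] F [-0.48  0.66  6.41] gap 0.0278
```

About 8.5 N at 10.6 mm descent, so the core sank about 3.5 mm and this slice is dry. On to the third slice.

Call:
{"name": "jog_arm", "arguments": {
  "targets": [
    [0,0,0.015,0,0,0],
    [0,0,0.045,0,0,0],
    [-0.0285,-0.03,0.05,0,0,0],
    [-0.0285,-0.06,0.05,0,0,0],
    [-0.0285,-0.099,0.05,0,0,0],
    [-0.0285,-0.099,0.05,0,0,0],
    [-0.0285,-0.099,0.04,0,0,0],
    [-0.0285,-0.099,0.035,0,0,0],
    [-0.0285,-0.099,0.035,0,0,0],
    [-0.0285,-0.099,0.035,0,0,0]
  ]
}}

```text
t: 15.07
ee_pos: [0.5329, -0.0657, 0.1424]
orientation: [-2.169, 0.105, 2.176]
ft_force: [0.6, -0.1, -1.7]
finger_gap: 0.0274
```

Call:
{"name": "jog_arm", "arguments": {
  "targets": [
    [0,0,-0.002,0,0,0],
    [0,0,-0.004,0,0,0],
    [0,0,-0.006,0,0,0],
    [0,0,-0.006,0,0,0],
    [0,0,-0.006,0,0,0]
  ]
}}

```text
t: 15.48
ee_pos: [0.5335, -0.0663, 0.1378]
orientation: [-2.172, 0.105, 2.172]
ft_force: [0.1, 0.1, -2.2]
finger_gap: 0.0269
```

Call:
{"name": "jog_arm", "arguments": {
  "targets": [
    [0,0,-0.002,0,0,0],
    [0,0,-0.004,0,0,0],
    [0,0,-0.004,0,0,0],
    [0,0,-0.004,0,0,0]
  ]
}}

```text
t: 15.82
ee_pos: [0.5334, -0.0665, 0.1337]
orientation: [-2.171, 0.106, 2.172]
ft_force: [0.2, -0.4, -2.1]
finger_gap: 0.0274
```

Call:
{"name": "jog_arm", "arguments": {
  "targets": [
    [0,0,-0.002,0,0,0],
    [0,0,-0.003,0,0,0],
    [0,0,-0.003,0,0,0]
  ]
}}

```text
t: 16.07
ee_pos: [0.5337, -0.0665, 0.1311]
orientation: [-2.172, 0.106, 2.171]
ft_force: [-0.9, -0.3, 1.5]
finger_gap: 0.027
```

Call:
{"name": "jog_arm", "arguments": {
  "targets": [
    [0,0,-0.002,0,0,0],
    [0,0,-0.002,0,0,0],
    [0,0,-0.002,0,0,0]
  ]
}}

```text
t: 16.32
ee_pos: [0.5338, -0.0665, 0.1293]
orientation: [-2.172, 0.105, 2.171]
ft_force: [-0.6, 0.4, 1.8]
finger_gap: 0.0272
```

Call:
{"name": "jog_arm", "arguments": {
  "targets": [
    [0,0,-0.001,0,0,0],
    [0,0,-0.002,0,0,0],
    [0,0,-0.002,0,0,0]
  ]
}}

```text
t: 16.57
ee_pos: [0.5338, -0.0665, 0.1271]
orientation: [-2.173, 0.105, 2.171]
ft_force: [-0.7, -0.7, 4.2]
finger_gap: 0.0274
```

Call:
{"name": "jog_arm", "arguments": {
  "targets": [
    [0,0,-0.001,0,0,0],
    [0,0,-0.0015,0,0,0],
    [0,0,-0.0015,0,0,0]
  ]
}}

```text
t: 16.82
ee_pos: [0.5338, -0.0665, 0.1256]
orientation: [-2.173, 0.105, 2.171]
ft_force: [0.1, -0.3, 4.1]
finger_gap: 0.0273
```

Call:
{"name": "jog_arm", "arguments": {
  "targets": [
    [0,0,-0.001,0,0,0],
    [0,0,-0.001,0,0,0],
    [0,0,-0.001,0,0,0]
  ]
}}

```text
t: 17.07
ee_pos: [0.5338, -0.0665, 0.1247]
orientation: [-2.173, 0.105, 2.171]
ft_force: [-1.0, 0.9, 4.5]
finger_gap: 0.027
```

Call:
{"name": "jog_arm", "arguments": {
  "targets": [
    [0,0,-0.001,0,0,0],
    [0,0,-0.001,0,0,0],
    [0,0,-0.001,0,0,0]
  ]
}}

```text
t: 17.32
ee_pos: [0.5338, -0.0665, 0.1238]
orientation: [-2.173, 0.105, 2.171]
ft_force: [-1.4, 0.2, 7.1]
finger_gap: 0.0272
```

Run:
```python
from h import *
for i in range(3): r.camera('wrist');st()
```

```text
t 17.37 tcp [ 0.5338 -0.0665  0.1238] rv [-2.173  0.106  2.171] F [-1.28 -0.6   4.99] gap 0.0273
t 17.42 tcp [ 0.5338 -0.0665  0.1238] rv [-2.173  0.105  2.171] F [-0.72 -0.88  6.14] gap 0.027
t 17.47 tcp [ 0.5338 -0.0665  0.1238] rv [-2.173  0.105  2.171] F [-1.33 -0.37  6.18] gap 0.0273
```

Call:
{"name": "jog_arm", "arguments": {
  "targets": [
    [0,0,-0.0007,0,0,0],
    [0,0,-0.0007,0,0,0],
    [0,0,-0.0007,0,0,0]
  ]
}}

```text
t: 17.72
ee_pos: [0.5338, -0.0665, 0.1232]
orientation: [-2.173, 0.105, 2.171]
ft_force: [-1.6, 0.6, 5.7]
finger_gap: 0.0274
```

Call:
{"name": "jog_arm", "arguments": {
  "targets": [
    [0,0,0.01,0,0,0],
    [0,0,0.03,0,0,0],
    [0,0,0.06,0,0,0],
    [-0.0405,-0.12,0.082,0,0,0],
    [-0.0405,-0.2413,0.082,0,0,0],
    [-0.0405,-0.2413,0.082,0,0,0],
    [-0.0405,-0.2413,0.082,0,0,0],
    [-0.0405,-0.2413,0.082,0,0,0],
    [-0.0405,-0.2413,0.082,0,0,0],
    [-0.0405,-0.2413,0.082,0,0,0]
  ]
}}

```text
t: 18.55
ee_pos: [0.4913, -0.3129, 0.2039]
orientation: [-2.167, 0.113, 2.17]
ft_force: [0.7, -0.3, -1.6]
finger_gap: 0.0271
```

Call:
{"name": "jog_arm", "arguments": {
  "targets": [
    [0,0,0,0,0,0],
    [0,0,0,0,0,0],
    [0,0,0,0,0,0],
    [0,0,0,0,0,0]
  ]
}}

```text
t: 18.88
ee_pos: [0.4931, -0.3064, 0.2044]
orientation: [-2.171, 0.103, 2.173]
ft_force: [0.2, -0.2, -2.5]
finger_gap: 0.0268
```

Run:
```python
from h import *
s=st();C=cam('wrist');im=r.camera('wrist');cv2.imwrite('pics/w6.png',im[:,:,::-1])
print('hole pred',proj('wrist',(.4935,-.308,.07),C).round(1))
im=r.camera('scene');cv2.imwrite('pics/s6.png',im[:,:,::-1])
print('scene hole',proj('scene',(.4935,-.308,.07)), 'tip',proj('scene',s['ee_pos']-[0,0,.0955]))
cv2.imwrite('pics/s6c.png',cv2.resize(im[215:335,60:200,::-1],None,fx=5,fy=5,interpolation=cv2.INTER_CUBIC))
im=r.camera('top')
cv2.imwrite('pics/t6c.png',cv2.resize(im[160:270,140:360,::-1],None,fx=3.6,fy=3.6,interpolation=cv2.INTER_CUBIC))
```

```text
t 18.88 tcp [ 0.4931 -0.3064  0.2044] rv [-2.171  0.103  2.173] F [ 0.23 -0.18 -2.46] gap 0.0268
hole pred [275.7 205.5]
scene hole [129.66899362 293.64162453] tip [126.01081742 282.20131697]
```

View pics/w6.png

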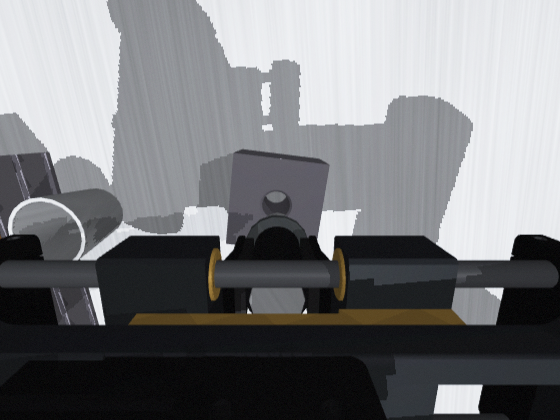

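View pics/s6c.png

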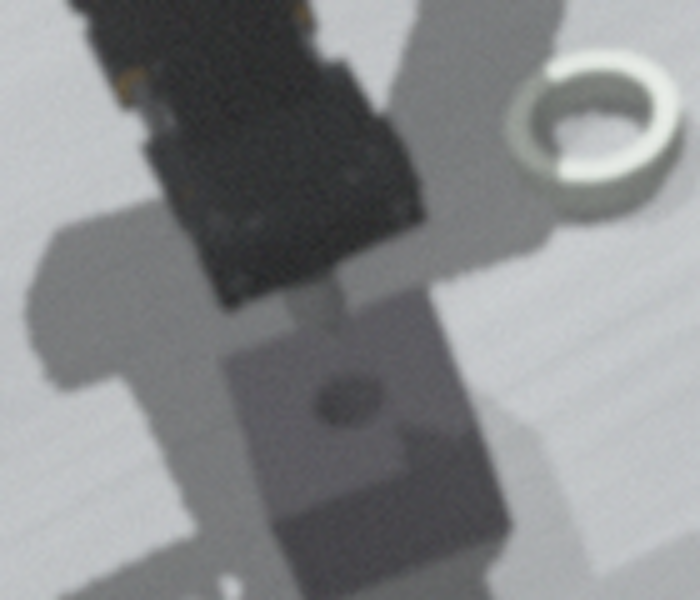

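View pics/t6c.png

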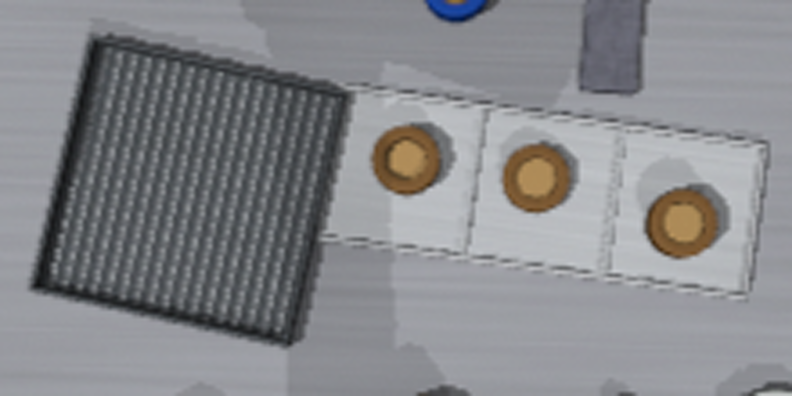

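The slices have not moved, and the left one (407,160) shows a sunken core. The gauge hangs plumb and the hole (277,202) is clear. Correcting by about 1 mm and inserting.

Call:
{"name": "jog_arm", "arguments": {
  "targets": [
    [0.0005,-0.0008,0,0,0,0],
    [0.0005,-0.0008,-0.015,0,0,0],
    [0.0005,-0.0008,-0.025,0,0,0],
    [0.0005,-0.0008,-0.035,0,0,0],
    [0.0005,-0.0008,-0.035,0,0,0]
  ]
}}

```text
t: 19.45
ee_pos: [0.492, -0.3077, 0.1668]
orientation: [-2.165, 0.104, 2.176]
ft_force: [-0.5, 0.5, -2.3]
finger_gap: 0.0272
```

Call:
{"name": "jog_arm", "arguments": {
  "targets": [
    [0,0,-0.01,0,0,0],
    [0,0,-0.02,0,0,0],
    [0,0,-0.02,0,0,0],
    [0,0,-0.02,0,0,0]
  ]
}}

```text
t: 19.78
ee_pos: [0.4931, -0.3085, 0.1488]
orientation: [-2.169, 0.105, 2.173]
ft_force: [0.6, 0.9, -2.0]
finger_gap: 0.0275
```

Call:
{"name": "jog_arm", "arguments": {
  "targets": [
    [0,0.0004,-0.01,0,0,0],
    [0,0.0004,-0.02,0,0,0],
    [0,0.0004,-0.03,0,0,0],
    [0,0.0004,-0.036,0,0,0],
    [0,0.0004,-0.036,0,0,0],
    [0,0.0004,-0.036,0,0,0]
  ]
}}

```text
t: 20.28
ee_pos: [0.4933, -0.3081, 0.113]
orientation: [-2.17, 0.105, 2.173]
ft_force: [-0.5, -0.3, -1.2]
finger_gap: 0.0271
```

Call:
{"name": "jog_arm", "arguments": {
  "targets": [
    [0,0,-0.002,0,0,0],
    [0,0,-0.004,0,0,0],
    [0,0,-0.006,0,0,0],
    [0,0,-0.006,0,0,0]
  ]
}}

```text
t: 20.62
ee_pos: [0.4933, -0.3081, 0.1074]
orientation: [-2.171, 0.106, 2.172]
ft_force: [-0.1, -1.0, -2.9]
finger_gap: 0.0274
```

Call:
{"name": "jog_arm", "arguments": {
  "targets": [
    [0,0,-0.001,0,0,0],
    [0,0,-0.0015,0,0,0],
    [0,0,-0.0015,0,0,0]
  ]
}}

```text
t: 20.87
ee_pos: [0.4935, -0.3081, 0.1061]
orientation: [-2.172, 0.106, 2.172]
ft_force: [0.3, -0.0, -2.0]
finger_gap: 0.0272
```

Call:
{"name": "jog_arm", "arguments": {
  "targets": [
    [0,0,-0.0005,0,0,0],
    [0,0,-0.0005,0,0,0],
    [0,0,-0.0005,0,0,0]
  ]
}}

```text
t: 21.12
ee_pos: [0.4935, -0.3081, 0.1057]
orientation: [-2.172, 0.106, 2.172]
ft_force: [-0.2, -0.6, -1.4]
finger_gap: 0.0272
```

Call:
{"name": "jog_arm", "arguments": {
  "targets": [
    [0,0,0,0,0,0],
    [0,0,0,0,0,0],
    [0,0,0,0,0,0],
    [0,0,0,0,0,0],
    [0,0,0,0,0,0],
    [0,0,0,0,0,0],
    [0,0,0,0,0,0],
    [0,0,0,0,0,0]
  ],
  "jaw": 0.065
}}

```text
t: 21.78
ee_pos: [0.4935, -0.3082, 0.1057]
orientation: [-2.172, 0.106, 2.172]
ft_force: [-0.1, -0.4, 0.2]
finger_gap: 0.0641
```

Call:
{"name": "jog_arm", "arguments": {
  "targets": [
    [0,0,0.01,0,0,0],
    [0,0,0.04,0,0,0],
    [0,0,0.08,0,0,0],
    [0,0,0.1,0,0,0],
    [0,0.03,0.1,0,0,0],
    [0.03,0.06,0.1,0,0,0],
    [0.06,0.1,0.1,0,0,0],
    [0.06,0.14,0.1,0,0,0],
    [0.06,0.14,0.1,0,0,0]
  ]
}}

```text
t: 22.53
ee_pos: [0.5549, -0.1636, 0.2064]
orientation: [-2.175, 0.099, 2.172]
ft_force: [-0.9, 0.1, -0.3]
finger_gap: 0.065
```

Run:
```python
from h import *
s=st();C=cam('wrist');im=r.camera('wrist');cv2.imwrite('pics/w7.png',im[:,:,::-1])
for z in(.07,.136):print(proj('wrist',(.4935,-.308,z),C).round(1))
im=r.camera('scene')
cv2.imwrite('pics/s7c.png',cv2.resize(im[235:335,80:180,::-1],None,fx=5,fy=5,interpolation=cv2.INTER_CUBIC))
```

```text
t 22.53 tcp [ 0.5549 -0.1636  0.2064] rv [-2.175  0.099  2.172] F [-0.91  0.14 -0.26] gap 0.065
[333.1  34.6]
[3.526e+02 2.000e-01]
```

View pics/w7.png

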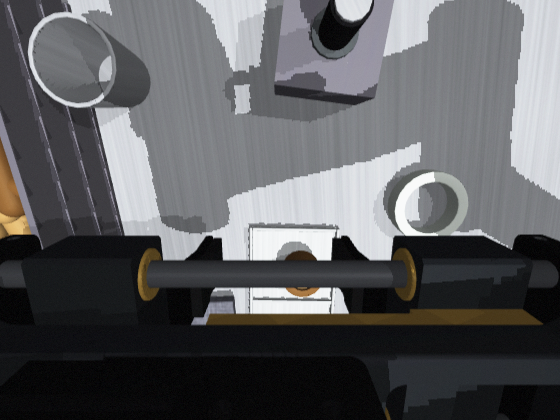

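View pics/s7c.png

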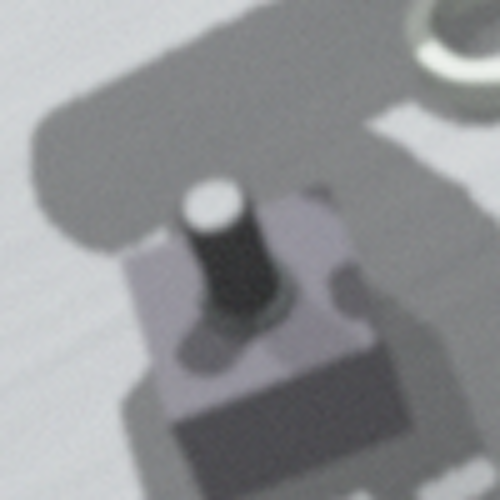

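The gauge stands upright in the stand, with its cap at (353,5) in the wrist view and the collar on the top face. On to the soft slice.

Call:
{"name": "jog_arm", "arguments": {
  "targets": [
    [0.018,0.289,0,0,0,0],
    [0.018,0.289,0,0,0,0],
    [0.018,0.289,0,0,0,0],
    [0.018,0.289,0,0,0,0],
    [0.018,0.289,0,0,0,0],
    [0.018,0.289,0,0,0,0],
    [0.018,0.289,0,0,0,0],
    [0.018,0.289,-0.03,0,0,0],
    [0.018,0.289,-0.06,0,0,0],
    [0.018,0.289,-0.06,0,0,0]
  ]
}}

```text
t: 23.47
ee_pos: [0.5679, 0.1191, 0.1403]
orientation: [-2.161, 0.112, 2.184]
ft_force: [-0.5, -1.1, -0.7]
finger_gap: 0.0649
```

Call:
{"name": "jog_arm", "arguments": {
  "targets": [
    [0,0,0,0,0,0],
    [0,0,0,0,0,0],
    [0,0,0,0,0,0]
  ]
}}

```text
t: 23.72
ee_pos: [0.573, 0.1203, 0.148]
orientation: [-2.175, 0.105, 2.166]
ft_force: [0.7, 0.7, 1.4]
finger_gap: 0.065
```

Run:
```python
from h import *
s=st();C=cam('wrist');im=r.camera('wrist');cv2.imwrite('pics/w8.png',im[:,:,::-1])
print(proj('wrist',(.5713,.1208,.031),C).round(1))
```

```text
t 23.72 tcp [0.573  0.1203 0.148 ] rv [-2.175  0.105  2.166] F [0.67 0.72 1.41] gap 0.065
[278.8 211.9]
```

View pics/w8.png

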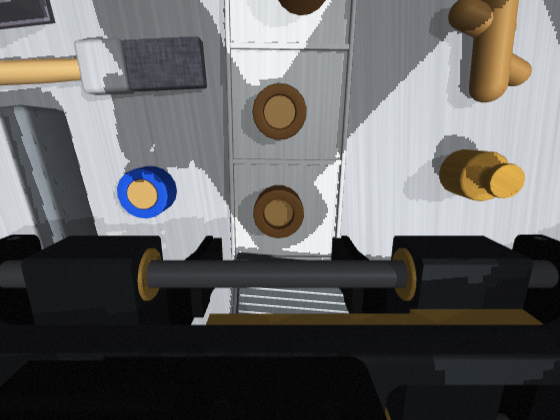

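The slice is at (278,211), against a prediction of (279,212), and centred. Descending with the jaws 65 mm apart and the fingertips kept above the tray walls.

Call:
{"name": "jog_arm", "arguments": {
  "targets": [
    [-0.001,0,-0.03,0,0,0],
    [-0.001,0,-0.06,0,0,0],
    [-0.001,0,-0.08,0,0,0],
    [-0.001,0,-0.09,0,0,0],
    [-0.001,0,-0.09,0,0,0],
    [-0.001,0,-0.09,0,0,0]
  ]
}}

```text
t: 24.27
ee_pos: [0.5715, 0.1209, 0.0567]
orientation: [-2.173, 0.105, 2.17]
ft_force: [0.5, -0.1, 0.6]
finger_gap: 0.0652
```

Call:
{"name": "jog_arm", "arguments": {
  "targets": [
    [0,0,-0.008,0,0,0],
    [0,0,-0.016,0,0,0],
    [0,0,-0.02,0,0,0],
    [0,0,-0.02,0,0,0],
    [0,0,-0.02,0,0,0]
  ]
}}

```text
t: 24.68
ee_pos: [0.5704, 0.1208, 0.0355]
orientation: [-2.171, 0.106, 2.172]
ft_force: [-0.2, -1.4, 0.1]
finger_gap: 0.0648
```

Call:
{"name": "jog_arm", "arguments": {
  "targets": [
    [0,0,0,0,0,0],
    [0,0,0,0,0,0],
    [0,0,0,0,0,0],
    [0,0,0,0,0,0],
    [0,0,0,0,0,0],
    [0,0,0,0,0,0],
    [0,0,0,0,0,0],
    [0,0,0,0,0,0]
  ],
  "jaw": 0.04,
  "newtons": 15
}}

```text
t: 25.35
ee_pos: [0.5707, 0.1209, 0.0359]
orientation: [-2.172, 0.105, 2.171]
ft_force: [0.0, 0.7, 2.0]
finger_gap: 0.0463
```

Gripped at about 46–47 mm. Lifting.

Call:
{"name": "jog_arm", "arguments": {
  "targets": [
    [0,0,0.005,0,0,0],
    [0,0,0.02,0,0,0],
    [0,0,0.05,0,0,0],
    [0,0,0.06,0,0,0],
    [0,0,0.06,0,0,0],
    [0,0,0.06,0,0,0]
  ]
}}

```text
t: 25.85
ee_pos: [0.5702, 0.1209, 0.0957]
orientation: [-2.171, 0.105, 2.171]
ft_force: [0.1, -0.2, -0.5]
finger_gap: 0.0462
```

Run:
```python
from h import *
s=st();im=r.camera('scene')
cv2.imwrite('pics/s9c.png',cv2.resize(im[165:295,220:400,::-1],None,fx=4,fy=4,interpolation=cv2.INTER_CUBIC))
C=cam('wrist');im=r.camera('wrist');cv2.imwrite('pics/w9.png',im[:,:,::-1])
```

```text
t 25.85 tcp [0.5702 0.1209 0.0957] rv [-2.171  0.105  2.171] F [ 0.06 -0.17 -0.51] gap 0.0462
```

View pics/s9c.png

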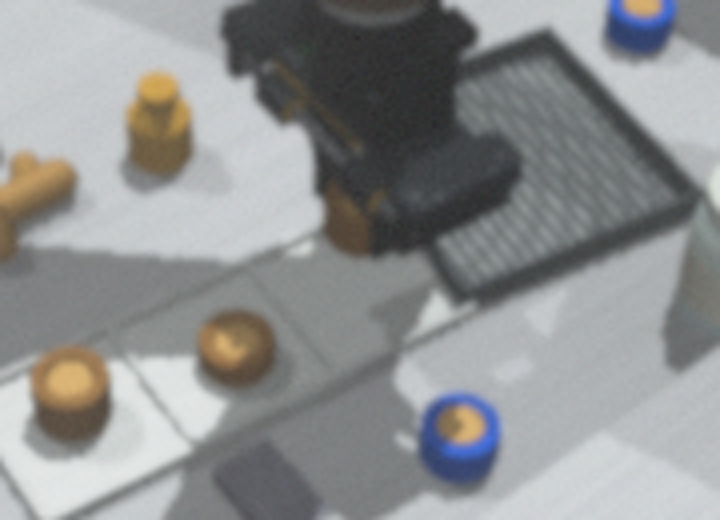

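View pics/w9.png

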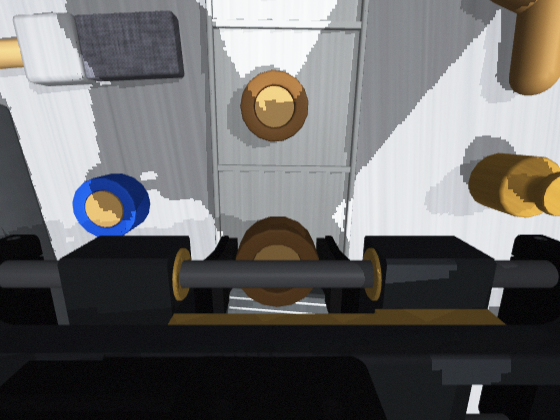

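The slice is held level between the fingers at (278,260) in the wrist view, with the compartment empty below. Carrying it to the re-dry tray.

Call:
{"name": "jog_arm", "arguments": {
  "targets": [
    [-0.03,0.136,0,0,0,0],
    [-0.03,0.136,0,0,0,0],
    [-0.03,0.136,0,0,0,0],
    [-0.03,0.136,0,0,0,0],
    [-0.03,0.136,0,0,0,0],
    [-0.03,0.136,0,0,0,0],
    [-0.03,0.136,-0.02,0,0,0],
    [-0.03,0.136,-0.035,0,0,0],
    [-0.03,0.136,-0.035,0,0,0],
    [-0.03,0.136,-0.035,0,0,0]
  ]
}}

```text
t: 26.78
ee_pos: [0.5401, 0.2548, 0.0595]
orientation: [-2.169, 0.11, 2.175]
ft_force: [0.1, -0.1, -0.6]
finger_gap: 0.0463
```

Call:
{"name": "jog_arm", "arguments": {
  "targets": [
    [0,0,-0.008,0,0,0],
    [0,0,-0.016,0,0,0],
    [0,0,-0.021,0,0,0],
    [0,0,-0.023,0,0,0],
    [0,0,-0.023,0,0,0],
    [0,0,-0.023,0,0,0]
  ]
}}

```text
t: 27.28
ee_pos: [0.5406, 0.2569, 0.0377]
orientation: [-2.172, 0.105, 2.172]
ft_force: [0.8, -0.4, -0.4]
finger_gap: 0.0463
```

Call:
{"name": "jog_arm", "arguments": {
  "targets": [
    [0,0,-0.001,0,0,0],
    [0,0,-0.0015,0,0,0],
    [0,0,-0.0015,0,0,0]
  ]
}}

```text
t: 27.53
ee_pos: [0.5405, 0.257, 0.0363]
orientation: [-2.172, 0.105, 2.171]
ft_force: [-0.3, -0.5, -1.4]
finger_gap: 0.0467
```

Call:
{"name": "jog_arm", "arguments": {
  "targets": [
    [0,0,0,0,0,0],
    [0,0,0,0,0,0],
    [0,0,0,0,0,0],
    [0,0,0,0,0,0],
    [0,0,0,0,0,0],
    [0,0,0,0,0,0]
  ],
  "jaw": 0.066
}}

```text
t: 28.03
ee_pos: [0.5405, 0.2569, 0.0362]
orientation: [-2.172, 0.105, 2.171]
ft_force: [-0.1, -1.0, 0.3]
finger_gap: 0.0656
```

Call:
{"name": "jog_arm", "arguments": {
  "targets": [
    [0,0,0.01,0,0,0],
    [0,0,0.03,0,0,0],
    [0,0,0.07,0,0,0],
    [0,0,0.11,0,0,0],
    [0,0,0.15,0,0,0],
    [-0.05,-0.03,0.17,0,0,0],
    [-0.07,-0.07,0.17,0,0,0],
    [-0.09,-0.11,0.17,0,0,0],
    [-0.09,-0.15,0.17,0,0,0],
    [-0.09,-0.18,0.17,0,0,0]
  ]
}}

```text
t: 28.87
ee_pos: [0.4492, 0.083, 0.2076]
orientation: [-2.174, 0.101, 2.171]
ft_force: [1.4, 0.1, -0.5]
finger_gap: 0.066
```

Run:
```python
from h import *
s=st();im=r.camera('scene');cv2.imwrite('pics/s10.png',im[:,:,::-1])
cv2.imwrite('pics/s10c.png',cv2.resize(im[165:295,220:400,::-1],None,fx=4,fy=4,interpolation=cv2.INTER_CUBIC))
im=r.camera('top');cv2.imwrite('pics/t10.png',im[:,:,::-1])
```

```text
t 28.87 tcp [0.4492 0.083  0.2076] rv [-2.174  0.101  2.171] F [ 1.37  0.1  -0.5 ] gap 0.066
```

View pics/s10.png

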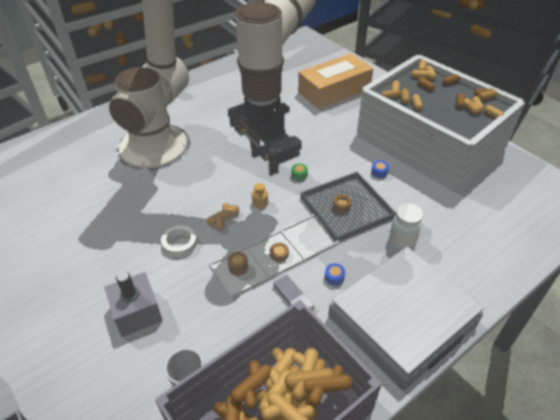

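View pics/s10c.png

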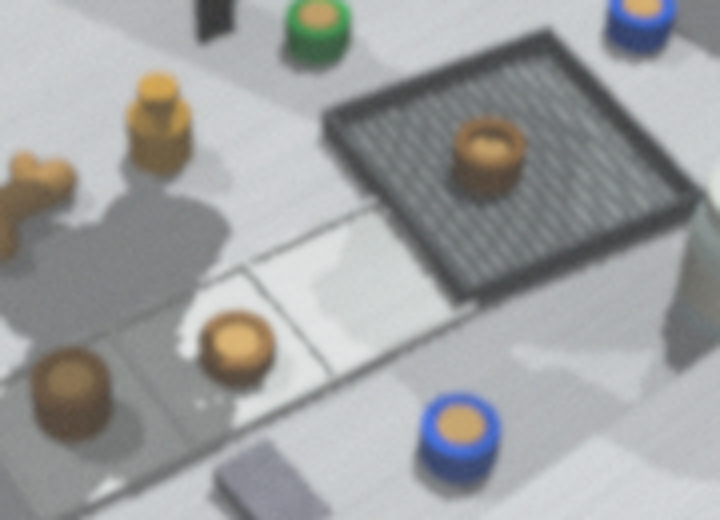

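View pics/t10.png

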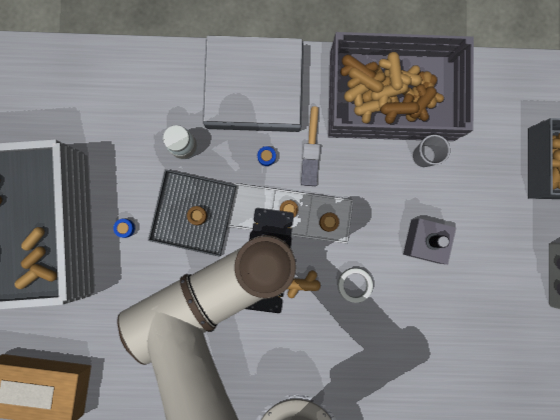

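The scene view shows the soft slice flat in the re-dry tray at (342,203) with a sunken core. The dry slices are at (237,262) and (279,251) as before, the gauge is upright in its stand at (125,285), and the bystanders have not moved. I let the arm settle, then hand in.

Call:
{"name": "jog_arm", "arguments": {
  "targets": [
    [0,0,0,0,0,0],
    [0,0,0,0,0,0],
    [0,0,0,0,0,0],
    [0,0,0,0,0,0]
  ]
}}

```text
t: 29.3
ee_pos: [0.4514, 0.0854, 0.2061]
orientation: [-2.172, 0.104, 2.172]
ft_force: [0.8, 0.2, 0.2]
finger_gap: 0.0661
```

Run:
```python
from h import *
st();print(r.hand_in())
```

```text
t 29.3 tcp [0.4514 0.0854 0.2061] rv [-2.172  0.104  2.172] F [0.83 0.16 0.2 ] gap 0.0661
the job is handed in; nothing more can be done
None
```

I tested all three slices with the gauge, found the soft one, and laid it in the re-dry tray; the job was handed in at 29.3 s. The hand-in reports no verdict.

- **Pressing:** I pressed each core to about 8–8.5 N, just under the 9 N at the ring mark. I judged this by force and travel, because the ring was not readable in the pictures.
- **Soft slice:** The slice nearest the re-dry tray, at about (0.571, 0.121), sank about 8–9 mm. The other two sank about 3–3.5 mm, so they are dry.
- **Gauge:** It is back in its stand, and the wrist and scene pictures show it upright with the collar on the top face.
- **Slices:** The soft slice lies flat near the middle of the re-dry tray with its core visibly sunken. In the last pictures the dry slices are in their compartments where they were.
- **Everything else:** I saw no bystander moved, and the arm was clear at about 0.2 m up, touching nothing.

The core depths are worked out from noisy force readings (about ±0.7 N) and arm travel, not measured directly. No check failed or disagreed.

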